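# Load the full jar into the shaker and latch the guard door

### The arm

A 6-joint arm with a two-finger parallel gripper is mounted at the origin on the work surface. World frame = base frame: x ahead of the robot, y to its left, z up, the work surface at z = 0. Lengths are in m, angles in degrees, forces in N, time in s.
With the tool pointing down it reaches from about 0.25 to 0.725 m from the base axis. Payload 9.7 kg.
Tool frame: the origin (TCP) lies on the centre line of the jaws, within the pads' length; the fingertips stand tip_extent ahead of it and the grasp point (between the pads) lies 3 mm ahead of it (tip_extent is the distance from the TCP to the fingertips, in m); z points along the fingers, y is the line along which they close (so a half turn about z gives the same grasp; the last joint's range is limited). The gripper opens to 85 mm and grips with 20 to 120 N. Pads are 22 mm wide; open, the fingers measure 114 mm over their backs; the gripper's body (76 mm by 85 mm) begins 54 mm behind the grasp point. The pads swing forward as they close: fully open they stand 13 mm farther back than shut.
Start: joints at [72.938, 4.979, 10.078, 95.1, 0, 90], TCP at [0.161, 0.526, 0.253] pointing down, gripper open.
Joint ranges: [-179.16, 179.16], [-48.56, 103.87], [-65.8, 70.77], [-126.05, 130.52], [-82.76, 87.17], [-180, 180]. Speed limits (degrees/s): [127.2, 127.2, 147.25, 180, 180, 180].

### API

Orientations are given as [roll, pitch, yaw] about the fixed x, y, z axes, in that order (R = Rz(yaw) Ry(pitch) Rx(roll)).
In Python, from workcell import * gives the robot as it stands.
- The arm moves only by the tool servo_tool, never from a script. Its argument "rows" is a list of rows, each an object with "offset": the shift along the tool's x, y, z as a fraction of full scale, a list of three; "yaw": the turn about the tool's z as a fraction of full scale; "claw": the closure, from 0 (fully open) to 1 (shut). A call has 1 to 12 rows; each row is the pose to reach, as a shift and turn from the pose commanded when the call began, along the tool's axes at that moment, turning the shorter way round; what a row does not reach only later rows make up. Full scale, the value 1, is 0.1 m for a shift and pi rad for a turn. A row lasts 1/8 s, in which the tool goes at most 62.5 mm and 10.7 degrees, less where a joint would pass 70% of its speed; a pose out of reach is approached as far as the arm can. A call with a number of a shift or a turn outside -1 to 1 is refused whole. A call with a gripper value outside its range is refused whole. The fingers move at their own pace and stop on an object; "squeeze" is the grip in N (left out, the last holds). Time passes only in rows, so rows that repeat a pose let the fingers close. It gives the time, the measured TCP pose, the force, the opening and the grip force at its end, in the units of the state.
- get_obs(): the state, without advancing time (a new reading comes with each control period).
- camera(name): name is "side" or "top"; returns (picture, depth): 480x640x3 uint8, red, green, blue; 480x640 float32, m along the optical axis (not along the pixel's ray), 0 where there is no reading.
- camera_info(name): a dict with "fx", "fy", "cx", "cy" (pixels), "dist" ([k1, k2, p1, p2, k3] as OpenCV has them; the pictures are not rectified), "cam_to_world" (4x4, takes a point from camera to world coordinates). Camera axes: x right, y up, looking along -z (the intrinsics and any distortion apply to the point x, -y, -z); pixel columns grow to the right and rows downward; lengths in m; the calibration is good to about 2 mm. A picture is of the moment at which its call begins. camera_info takes no time and is no camera call.
- job_done(): hands the job in; it is judged then, once.
The state is a dict: "time": time; "q": joint angles; "qd": joint speeds; "joint_efforts": joint torques, N m; "ee_pos": TCP position; "tcp_rot": TCP orientation; "wrist_force": force on the tool from outside, world axes, zero at the start; "torque": the same for the moment, N m; "opening": finger opening in m; "grasp_force": force on a finger pad.
Only numpy, scipy, OpenCV 4.12 (cv2) and the standard library are available. Lean on these libraries where they do the work, as an engineer would, in place of code of your own. Each camera call takes 0.05 s, during which the arm holds its last target. There are 200 camera calls.

### The job

Of the two identical sealed steel jars on the bench, one is loaded and the other is empty, and only their weight tells which. Set the loaded jar down gently, upright, inside the raised ring on the shaker's spring platform, then push the guard door shut until it snaps home on its catch. Keep both jars upright, leave the empty one standing on the bench, and do not disturb the bottle, the beaker or the metal block.

Things in the scene. Friction and masses are not known exactly. Their poses are not given: they have to be found in the camera images.
- jar_a: One of two jars that look the same: a plain steel cylinder, 64 mm in diameter, 110 mm tall, smooth side with a dark band at 80 mm height. Origin: centre of its underside, z up. Empty it weighs 0.26 to 0.37 kg (about 2.5 to 3.6 N), loaded 0.67 to 0.86 kg (6.5 to 8.5 N); either jar can be the loaded one. The load is loose inside with 2 mm of play. Grip it by its upper 45 mm.
- jar_b: The other jar, same look, same size, same frame and same possible weights as jar_a; exactly one of the two is loaded.
- shaker: Bench shaker, fixed: white base 230 x 230 mm, 50 mm high, with a clear guard on three sides, 192 mm wide inside across its y and open on top, whose walls end 181 mm above the bench. Origin: centre of its underside; z up, its -x side is the front, where the door is; its +y side carries the hinge, its -y side the catch post.
- ring_centre (a point): Middle of the steel platform's upper surface (disc 160 mm in diameter), 84 mm above the bench when bare. A raised ring of round bar, 86 mm inner diameter and 5 mm high, surrounds it; the jar stands inside the ring with 11 mm to spare all round. It sinks with the platform.
- platform (a joint): How far the sprung platform has sunk, m: 0 when bare, about 1.4 mm per newton (4 to 5 mm under an empty jar, 9 to 12 mm under the loaded one), damped, stop at 20 mm.
- door (a joint): Door angle, rad: 0 is shut and seated on the catch; it grows as the door swings out to the front, and the door stays where it is left. Shutting it, a sprung ball catch resists from about 0.065 rad and needs about 7 N at the free edge (9 N at 150 mm from the hinge; up to 20 N does no harm); past about 0.03 rad it gives way and the door goes to 0 and is held.
- door_hinge (a point): On the door's upright hinge axis, at mid height of the door (115 mm above the bench). The door is a clear panel in an aluminium frame, 10 mm thick (5 mm either side of the axis), 186 mm wide, from 52 to 177 mm above the bench. Shut, it runs from the hinge along the shaker's -y; its outer face looks along the shaker's -x.
- door_edge (a point): Top corner of the door's free edge, 186 mm from the hinge axis, 177 mm above the bench, in the middle of the door's thickness.
- bottle: Bystander, to be left alone: amber glass bottle, 68 mm in diameter, 150 mm tall; origin at the centre of its underside.
- beaker: Bystander, to be left alone: open glass beaker, 70 mm in diameter, 90 mm tall; origin at the centre of its underside.
- heat_block: Bystander, to be left alone: aluminium heating block with drilled face, 70 x 100 x 50 mm; origin at the centre of its underside.

How it is judged:
By the outcome, as a careful person would: the job done as asked, in the order asked, and still so for the second after the job is handed in, with the robot touching nothing.
It also fails if it takes over 72 s, if anything falls off the work surface, if the arm or the gripper's body presses on something with over 40 N, if the wrist force passes 120 N, or if a joint passes its speed limit or range.

## Working session

There is one attempt and no reset: what is moved stays moved. The work goes in short steps, Python scripts to look and compute and a tool call to move; the robot and the scene stay as the last step left them, time stands still between calls to the robot, and variables do not carry over. Pictures are saved under pics/ and viewed, at most 10 in all, crops included, and the job is handed in when it is done.

Besides the shell and the picture viewer there is one more tool, called after ">>>" as a command line: name --argument value ..., lists and objects as JSON in quotes. servo_tool: Moves the arm, as the interface text tells. Its arguments: {"type":"object","properties":{"rows":{"type":"array"},"squeeze":{"type":"number"}},"required":["rows"]}

```bash
mkdir -p pics; ls
python3 - <<'E'
from workcell import *
import cv2,numpy as np
o=get_obs(); print(o)
for n in("side","top"):
    p,d=camera(n); cv2.imwrite(f"pics/{n}0.png",p[:,:,::-1]); np.savez(f"{n}0.npz",p=p,d=d)
    i=camera_info(n); print(n,i, (d==0).mean())
E
```

```text
pics
{'time': 0.0, 'q': array([7.29367766e+01, 5.01013327e+00, 1.00325107e+01, 9.50988309e+01,
       4.48452151e-04, 8.99988794e+01]), 'qd': array([ 0.0017895 ,  0.06555958, -0.06566665, -0.0217428 , -0.0766976 ,
        0.06522325]), 'joint_efforts': array([ 1.64952984e-03, -5.20392752e+01,  4.64794850e+01,  1.65844196e-02,
        8.96226538e-05,  2.61997417e-05]), 'ee_pos': array([0.16132184, 0.525592  , 0.25257492]), 'tcp_rot': array([-1.79923547e+02, -4.49947099e-04,  1.62937897e+02]), 'wrist_force': array([0.12438896, 0.79819641, 0.01767034]), 'torque': array([-0.01909053, -0.04106972, -0.03212412]), 'grasp_force': 0.0, 'opening': 0.08517090275746594}
side {'fx': 523.6942057801841, 'fy': 523.6942057801841, 'cx': 310.76198354863686, 'cy': 237.55439677402157, 'dist': array([-0.04354998,  0.        ,  0.        ,  0.        ,  0.        ]), 'cam_to_world': array([[ 0.93091781,  0.28591042, -0.22726033,  0.37167469],
       [-0.3647783 ,  0.69695395, -0.61740747, -0.73281785],
       [-0.01813324,  0.65765525,  0.75310076,  0.96348935],
       [ 0.        ,  0.        ,  0.        ,  1.        ]])} 0.004065755208333333
top {'fx': 437.96184926634356, 'fy': 437.96184926634356, 'cx': 320.10361184793595, 'cy': 243.79298093713535, 'dist': array([-0.05573619,  0.        ,  0.        ,  0.        ,  0.        ]), 'cam_to_world': array([[-0.01785228,  0.99121786, -0.13102846,  0.49770131],
       [-0.99936766, -0.02172038, -0.02815145, -0.09133707],
       [-0.03075021,  0.13044304,  0.99097883,  0.93692706],
       [ 0.        ,  0.        ,  0.        ,  1.        ]])} 0.004114583333333333
```

View pics/side0.png

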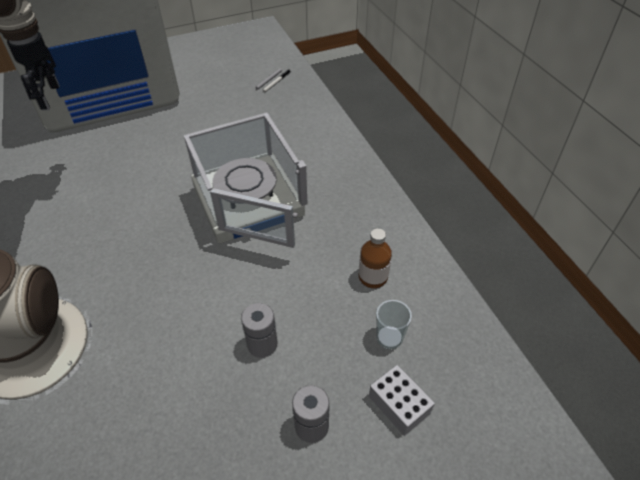

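View pics/top0.png

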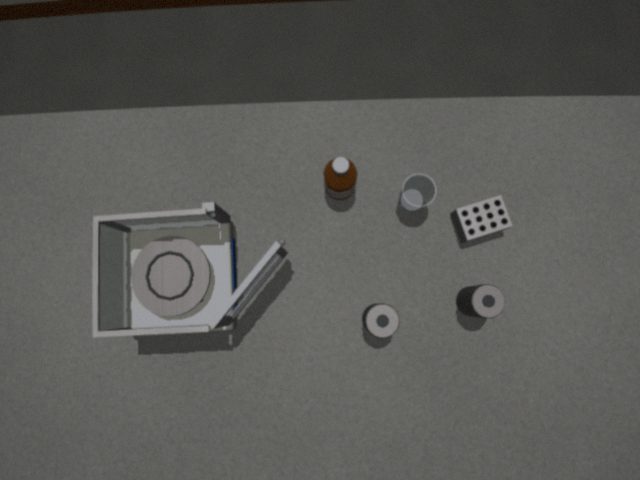

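```bash
cat > h.py <<'E'
from workcell import *
import cv2,numpy as np
def cloud(n,d):
    i=camera_info(n);K=np.array([[i['fx'],0,i['cx']],[0,i['fy'],i['cy']],[0,0,1]])
    v,u=np.mgrid[0:480,0:640]
    uv=cv2.undistortPoints(np.dstack([u,v]).reshape(-1,1,2).astype(float),K,i['dist']).reshape(480,640,2)
    c=np.dstack([uv[...,0]*d,-uv[...,1]*d,-d]); T=i['cam_to_world']
    return c@T[:3,:3].T+T[:3,3]
def ray(n,uv,z):
    i=camera_info(n);K=np.array([[i['fx'],0,i['cx']],[0,i['fy'],i['cy']],[0,0,1]])
    w=cv2.undistortPoints(np.array(uv,float).reshape(-1,1,2),K,i['dist']).reshape(-1,2)
    T=i['cam_to_world'];r=np.c_[w[:,0],-w[:,1],-np.ones(len(w))]@T[:3,:3].T;o=T[:3,3]
    return o+r*((np.asarray(z)-o[2])/r[:,2])[:,None]
E
python3 - <<'E'
from h import *
for n in("top","side"):
    f=np.load(n+"0.npz");P=cloud(n,f['d']);np.save(n+"P.npy",P)
    z=P[...,2]
    boxes=dict(a=(380,320),b=(487,300)) if n=="top" else dict(a=(258,315),b=(311,397))
    for k,(u,v) in boxes.items():
        m=np.zeros(z.shape,np.uint8);m[v-25:v+26,u-25:u+26]=1
        m=((m>0)&(abs(z-.11)<.008)).astype(np.uint8)
        c=max(cv2.findContours(m,0,1)[0],key=cv2.contourArea)
        e,r=cv2.minEnclosingCircle(c);el=cv2.fitEllipse(c)
        print(n,k,np.median(z[m>0]),ray(n,[el[0]],.11).round(4),el[1],P[m>0].mean(0).round(4))
    m=((z>.172)&(z<.2)&(P[...,0]>.3)&(P[...,1]>-.1)).astype(np.uint8)
    # door: blob top; report frame corners
    for c in cv2.findContours(m,0,1)[0]:
        if cv2.contourArea(c)>30:
            q=P[cv2.drawContours(np.zeros_like(m),[c],-1,1,-1)*m>0]
            r=cv2.minAreaRect((q[:,:2]*1000).astype(np.float32));print(n,"rect",len(q),np.median(q[:,2]),cv2.boxPoints(r).round(1).tolist(),r[2])
    cv2.imwrite(f"pics/m{n}.png",m*255)
f=np.load("top0.npz")['p']
cv2.imwrite("pics/crop.png",cv2.resize(f[190:350,80:300,::-1],None,fx=3.6,fy=3.6,interpolation=cv2.INTER_CUBIC))
P=np.load("topP.npy")
for uv in [(170,276),(145,260),(195,300),(255,275)]: print(uv,P[uv[1],uv[0]])
E
```

```text
top a 0.11098302763704754 [[ 0.4607 -0.1799  0.11  ]] (32.982627868652344, 33.62165069580078) [ 0.4608 -0.1798  0.1109]
top b 0.11071882829065494 [[ 0.4924 -0.378   0.11  ]] (33.24283218383789, 35.208473205566406) [ 0.4925 -0.3778  0.1106]
top rect 3056 0.1810773883562804 [[439.29998779296875, 332.3999938964844], [457.5, -8.199999809265137], [686.2000122070312, 4.0], [668.0, 344.70001220703125]] 3.061540126800537
side a 0.10950344737802709 [[ 0.4597 -0.1832  0.11  ]] (28.536773681640625, 32.69255828857422) [ 0.4598 -0.1826  0.1092]
side b 0.10986668888008433 [[ 0.4917 -0.3811  0.11  ]] (35.11636734008789, 36.78158950805664) [ 0.4917 -0.3808  0.1098]
side rect 1470 0.1791335409629104 [[442.79998779296875, 338.5], [454.0, -3.4000000953674316], [682.0999755859375, 4.099999904632568], [670.7999877929688, 346.0]] 1.883124589920044
side rect 611 0.18622467411721488 [[299.20001220703125, 731.9000244140625], [303.6000061035156, 700.7999877929688], [494.79998779296875, 728.2000122070312], [490.29998779296875, 759.2999877929688]] 8.175226211547852
side rect 748 0.18523031091364384 [[1766.699951171875, 585.2000122070312], [1768.0999755859375, 232.0], [1789.0999755859375, 232.10000610351562], [1787.699951171875, 585.2000122070312]] 0.22831043601036072
(170, 276) [0.55244621 0.23021998 0.0872481 ]
(145, 260) [0.58508473 0.2818226  0.08785716]
(195, 300) [0.50472269 0.17968524 0.08555147]
(255, 275) [0.54566417 0.04465527 0.17826949]
```

View pics/crop.png

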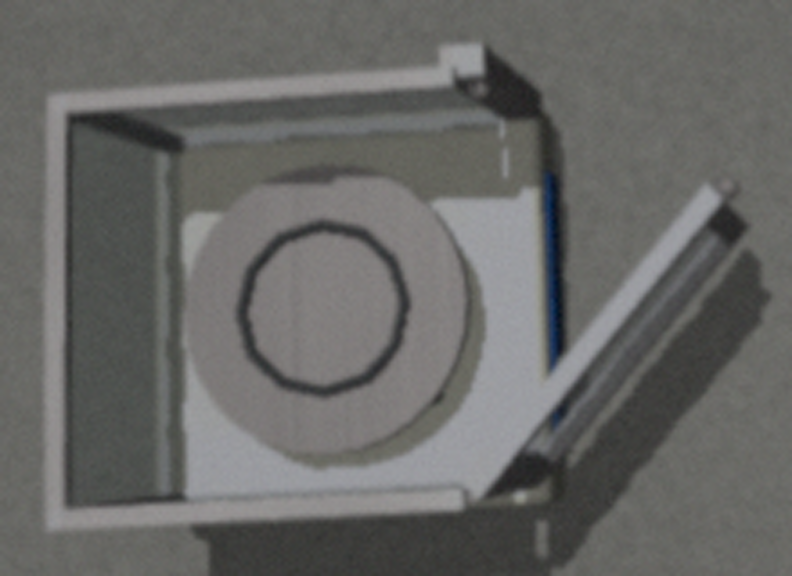

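View pics/mtop.png

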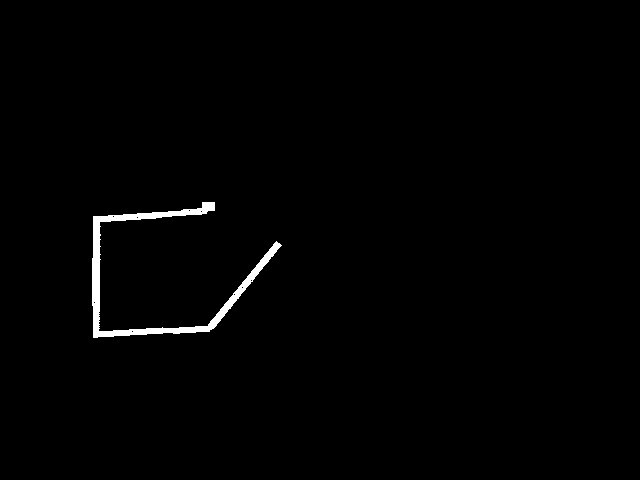

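```bash
cat >> h.py <<'E'
from scipy.spatial.transform import Rotation as Ro
def go(*targets):
    "print tool offsets (full scale .1 m) from present pose to world targets"
    o=get_obs();R=Ro.from_euler('xyz',o['tcp_rot'],degrees=True)
    print('t',o['time'],o['ee_pos'].round(4),o['tcp_rot'].round(2),'q',o['q'].round(1),'F',o['wrist_force'].round(2),o['opening'].round(4),o['grasp_force'].round(1))
    for t in targets: print(t,(R.inv().apply(np.array(t)-o['ee_pos'])/.1).round(3))
E
python3 - <<'E'
from h import *
import workcell
print([k for k in dir(workcell) if not k.startswith('_')])
try: print(tip_extent)
except Exception as e: print(e)
go((.4607,-.1805,.253))
m=cv2.imread("pics/mtop.png",0)>0
P=np.load("topP.npy")
# line fits on top faces
def ln(u0,u1,v0,v1,z):
    s=np.zeros_like(m);s[v0:v1,u0:u1]=1;v,u=np.nonzero(s&m)
    q=ray("top",np.c_[u,v],np.full(len(u),z))[:,:2]
    c=q.mean(0);d=np.linalg.svd(q-c,full_matrices=0)[2][0];t=(q-c)@d
    print(c.round(4),np.degrees(np.arctan2(d[1],d[0])).round(1)%180,(c+d*t.min()).round(4),(c+d*t.max()).round(4));return c,d
ln(100,200,205,225,.181);ln(90,102,225,325,.181);w=ln(100,205,322,340,.181);dd=ln(215,300,235,325,.177)
print("int",w[0]+w[1]*np.linalg.solve(np.c_[w[1],-dd[1]],dd[0]-w[0])[0])
for n,(u,v) in dict(top=(170,276),side=(244,178)).items():
    p=np.load(n+"0.npz")['p'].astype(int).sum(2)
    s=np.zeros(p.shape,bool);s[v-28:v+29,u-30:u+31]=1
    print(n,np.percentile(p[s],[2,5,10,20,50]))
    mm=(s&(p<(np.median(p[s])*.65))).astype(np.uint8)
    c=max(cv2.findContours(mm,0,1)[0],key=cv2.contourArea);e=cv2.fitEllipse(c);print(e,ray(n,[e[0]],.0865))
p=cv2.imread("pics/side0.png")[110:250,170:320]
E
```

```text
['PlanningError', 'camera', 'camera_info', 'get_obs', 'job_done', 'tip_extent']
0.022Traceback (most recent call last):
  File "<stdin>", line 6, in <module>
  File "h.py", line 18, in go
    print('t',o['time'],o['ee_pos'].round(4),o['tcp_rot'].round(2),'q',o['q'].round(1),'F',o['wrist_force'].round(2),o['opening'].round(4),o['grasp_force'].round(1))
                                                                                                                     ^^^^^^^^^^^^^^^^^^
AttributeError: 'float' object has no attribute 'round'
```

```bash
sed -i "s/o\['opening'\].round(4),o\['grasp_force'\].round(1)/round(float(o['opening']),4),round(float(o['grasp_force']),1)/; s/'t',o\['time'\]/'t',round(float(o['time']),2)/" h.py
python3 - <<'E'
from h import *
go((.4605,-.1810,.253))
m=cv2.imread("pics/mtop.png",0)>0
P=np.load("topP.npy")
def ln(u0,u1,v0,v1,z):
    s=np.zeros_like(m);s[v0:v1,u0:u1]=1;v,u=np.nonzero(s&m)
    q=ray("top",np.c_[u,v],np.full(len(u),z))[:,:2]
    c=q.mean(0);d=np.linalg.svd(q-c,full_matrices=0)[2][0];t=(q-c)@d
    print(c.round(4),np.degrees(np.arctan2(d[1],d[0])).round(1)%180,(c+d*t.min()).round(4),(c+d*t.max()).round(4));return c,d
ln(100,200,205,225,.181);ln(90,102,225,325,.181);w=ln(100,205,322,340,.181);dd=ln(215,300,235,325,.177)
print("int",w[0]+w[1]*np.linalg.solve(np.c_[w[1],-dd[1]],dd[0]-w[0])[0])
for n,(u,v) in dict(top=(170,276),side=(244,178)).items():
    p=np.load(n+"0.npz")['p'].astype(int).sum(2)
    s=np.zeros(p.shape,bool);s[v-(28 if n=='top' else 15):v+(29 if n=='top' else 16),u-25:u+26]=1
    mm=(s&(p<(np.median(p[s])*.65))).astype(np.uint8)
    c=max(cv2.findContours(mm,0,1)[0],key=cv2.contourArea);e=cv2.fitEllipse(c);print(n,e,ray(n,[e[0]],[.0865]))
E
```

```text
t 0.1 [0.1613 0.5256 0.2526] [-179.93   -0.    162.94] q [72.9  5.  10.  95.1  0.  90. ] F [0.24 0.47 1.42] 0.0854 0.0
(0.4605, -0.181, 0.253) [-4.934e+00 -5.877e+00  3.000e-03]
[0.6564 0.2367] 92.9 [0.6611 0.1449] [0.6518 0.3278]
[0.5521 0.3309] 2.4000000000000057 [0.6412 0.3346] [0.4639 0.3272]
[0.4514 0.2254] 92.2 [0.455  0.1327] [0.4478 0.3186]
[0.5342 0.0596] 140.3 [0.6019 0.0034] [0.4644 0.1174]
int [0.4553332  0.12492802]
top ((169.36749267578125, 275.4104309082031), (45.93360900878906, 47.505340576171875), 27.860118865966797) [[0.55368085 0.23181231 0.0865    ]]
side ((243.7813720703125, 178.35791015625), (25.53392219543457, 37.17682647705078), 82.56743621826172) [[0.55373029 0.23060515 0.0865    ]]
```

>>> servo_tool --rows '[{"offset":[-0.82,-0.98,0],"yaw":0,"claw":0},{"offset":[-0.82,-0.98,0],"yaw":0,"claw":0},{"offset":[-0.82,-0.98,0],"yaw":0,"claw":0}]'

```text
time: 0.48
ee_pos: [0.2119, 0.4054, 0.2537]
tcp_rot: [180.0, 0.0, 162.8]
wrist_force: [0.2, 0.5, 0.2]
opening: 0.0855
grasp_force: 0.0
```

>>> servo_tool --rows '[{"offset":[-0.82,-0.98,0],"yaw":0,"claw":0},{"offset":[-0.82,-0.98,0],"yaw":0,"claw":0},{"offset":[-0.82,-0.98,0],"yaw":0,"claw":0}]'

```text
time: 0.85
ee_pos: [0.2617, 0.2883, 0.2536]
tcp_rot: [180.0, 0.0, 162.7]
wrist_force: [-0.1, 1.0, 1.4]
opening: 0.0857
grasp_force: 0.0
```

>>> servo_tool --rows '[{"offset":[-0.82,-0.98,0],"yaw":0,"claw":0},{"offset":[-0.82,-0.98,0],"yaw":0,"claw":0},{"offset":[-0.82,-0.98,0],"yaw":0,"claw":0}]'

```text
time: 1.23
ee_pos: [0.3116, 0.1705, 0.2533]
tcp_rot: [180.0, 0.0, 162.6]
wrist_force: [0.6, -0.5, -0.3]
opening: 0.0856
grasp_force: 0.0
```

>>> servo_tool --rows '[{"offset":[-0.82,-0.98,0],"yaw":0,"claw":0},{"offset":[-0.82,-0.98,0],"yaw":0,"claw":0},{"offset":[-0.82,-0.98,0],"yaw":0,"claw":0}]'

```text
time: 1.6
ee_pos: [0.3613, 0.053, 0.2529]
tcp_rot: [-180.0, -0.0, 162.6]
wrist_force: [0.5, 0.5, -0.7]
opening: 0.0854
grasp_force: 0.0
```

>>> servo_tool --rows '[{"offset":[-0.82,-0.98,0],"yaw":0,"claw":0},{"offset":[-0.82,-0.98,0],"yaw":0,"claw":0},{"offset":[-0.82,-0.98,0],"yaw":0,"claw":0}]'

```text
time: 1.98
ee_pos: [0.411, -0.0639, 0.2524]
tcp_rot: [-180.0, -0.1, 162.8]
wrist_force: [-0.8, 0.7, 0.5]
opening: 0.0855
grasp_force: 0.0
```

>>> servo_tool --rows '[{"offset":[-0.82,-0.98,0],"yaw":0,"claw":0},{"offset":[-0.82,-0.98,0],"yaw":0,"claw":0},{"offset":[-0.82,-0.98,0],"yaw":0,"claw":0},{"offset":[-0.82,-0.98,0],"yaw":0,"claw":0},{"offset":[-0.82,-0.98,0],"yaw":0,"claw":0}]'

```text
time: 2.6
ee_pos: [0.4594, -0.1786, 0.2537]
tcp_rot: [180.0, 0.0, 163.1]
wrist_force: [-0.2, -0.2, 0.2]
opening: 0.0852
grasp_force: 0.0
```

```bash
python3 -c "
from h import *
go((.4603,-.1812,.253),(.4603,-.1812,.091))"
```

```text
t 2.6 [ 0.4594 -0.1786  0.2537] [1.7998e+02 2.0000e-02 1.6308e+02] q [-21.3  -2.9   2.2  95.    0.   -4.3] F [-0.24 -0.18  0.25] 0.0852 0.0
(0.4603, -0.1812, 0.253) [-0.016 -0.022  0.007]
(0.4603, -0.1812, 0.091) [-0.016 -0.022  1.627]
```

>>> servo_tool --rows '[{"offset":[-0.016,-0.022,0.3],"yaw":0,"claw":0},{"offset":[-0.016,-0.022,0.6],"yaw":0,"claw":0},{"offset":[-0.016,-0.022,0.8],"yaw":0,"claw":0},{"offset":[-0.016,-0.022,0.8],"yaw":0,"claw":0}]'

```text
time: 3.1
ee_pos: [0.4594, -0.1817, 0.1725]
tcp_rot: [180.0, -0.1, 163.0]
wrist_force: [1.0, 1.6, 0.8]
opening: 0.0853
grasp_force: 0.0
```

>>> servo_tool --rows '[{"offset":[0,0,0.2],"yaw":0,"claw":0},{"offset":[0,0,0.4],"yaw":0,"claw":0},{"offset":[0,0,0.6],"yaw":0,"claw":0},{"offset":[0,0,0.82],"yaw":0,"claw":0},{"offset":[0,0,0.82],"yaw":0,"claw":0},{"offset":[0,0,0.82],"yaw":0,"claw":0}]'

```text
time: 3.85
ee_pos: [0.4608, -0.1831, 0.093]
tcp_rot: [-180.0, 0.1, 163.0]
wrist_force: [0.6, 0.5, 0.2]
opening: 0.0857
grasp_force: 0.0
```

>>> servo_tool --rows '[{"offset":[0,0,0],"yaw":0,"claw":0.1},{"offset":[0,0,0],"yaw":0,"claw":0.2},{"offset":[0,0,0],"yaw":0,"claw":0.3},{"offset":[0,0,0],"yaw":0,"claw":0.4},{"offset":[0,0,0],"yaw":0,"claw":0.5},{"offset":[0,0,0],"yaw":0,"claw":0.6},{"offset":[0,0,0],"yaw":0,"claw":0.6},{"offset":[0,0,0],"yaw":0,"claw":0.6}]' --squeeze 40

```text
time: 4.85
ee_pos: [0.4607, -0.183, 0.0923]
tcp_rot: [179.9, 0.1, 163.0]
wrist_force: [0.4, 4.1, 6.2]
opening: 0.0634
grasp_force: 42.5
```

```bash
python3 -c "
from h import *
go()"
```

```text
t 4.85 [ 0.4607 -0.183   0.0923] [1.7994e+02 1.0000e-01 1.6295e+02] q [-21.7  -2.6 -15.4  77.1   0.1  -4.7] F [0.39 4.08 6.17] 0.0634 42.5
```

>>> servo_tool --rows '[{"offset":[0,0,-0.05],"yaw":0,"claw":0.6},{"offset":[0,0,-0.15],"yaw":0,"claw":0.6},{"offset":[0,0,-0.25],"yaw":0,"claw":0.6},{"offset":[0,0,-0.3],"yaw":0,"claw":0.6},{"offset":[0,0,-0.3],"yaw":0,"claw":0.6},{"offset":[0,0,-0.3],"yaw":0,"claw":0.6},{"offset":[0,0,-0.3],"yaw":0,"claw":0.6}]'

```text
time: 5.72
ee_pos: [0.4599, -0.1832, 0.1209]
tcp_rot: [180.0, -0.0, 162.9]
wrist_force: [0.9, -0.1, -3.4]
opening: 0.0631
grasp_force: 44.4
```

>>> servo_tool --rows '[{"offset":[0,0,0],"yaw":0,"claw":0.6}]'

```text
time: 5.85
ee_pos: [0.4599, -0.1832, 0.121]
tcp_rot: [180.0, -0.0, 162.9]
wrist_force: [0.2, -0.9, -2.6]
opening: 0.0634
grasp_force: 44.4
```

>>> servo_tool --rows '[{"offset":[0,0,0],"yaw":0,"claw":0.6}]'

```text
time: 5.98
ee_pos: [0.46, -0.1832, 0.1212]
tcp_rot: [-180.0, -0.0, 162.9]
wrist_force: [-0.1, 0.1, -4.1]
opening: 0.0633
grasp_force: 44.4
```

```bash
python3 -c "
from h import *
go((.4923,-.3795,.253))
for _ in range(5): camera('top'); print(get_obs()['wrist_force'].round(2))"
```

```text
t 5.97 [ 0.46   -0.1832  0.1212] [-1.8000e+02 -1.0000e-02  1.6294e+02] q [-21.7  -3.  -12.7  80.4  -0.   -4.7] F [-0.14  0.15 -4.08] 0.0633 44.4
(0.4923, -0.3795, 0.253) [-0.884 -1.782 -1.318]
[ 0.2  -0.18 -2.7 ]
[-0.54 -0.03 -3.3 ]
[ 0.7  -0.19 -2.78]
[ 0.1   0.25 -3.52]
[-1.12  0.75 -2.53]
```

>>> servo_tool --rows '[{"offset":[0,0,0.08],"yaw":0,"claw":0.6},{"offset":[0,0,0.16],"yaw":0,"claw":0.6},{"offset":[0,0,0.22],"yaw":0,"claw":0.6},{"offset":[0,0,0.25],"yaw":0,"claw":0.6},{"offset":[0,0,0.27],"yaw":0,"claw":0.6},{"offset":[0,0,0.285],"yaw":0,"claw":0.6},{"offset":[0,0,0.295],"yaw":0,"claw":0.6},{"offset":[0,0,0.295],"yaw":0,"claw":0.6},{"offset":[0,0,0.295],"yaw":0,"claw":0.6}]'

```text
time: 7.35
ee_pos: [0.4604, -0.1833, 0.0923]
tcp_rot: [-180.0, 0.1, 162.9]
wrist_force: [-0.1, 1.3, 3.6]
opening: 0.0631
grasp_force: 44.4
```

>>> servo_tool --rows '[{"offset":[0,0,0],"yaw":0,"claw":0.2},{"offset":[0,0,0],"yaw":0,"claw":0.15},{"offset":[0,0,0],"yaw":0,"claw":0.1},{"offset":[0,0,0],"yaw":0,"claw":0},{"offset":[0,0,0],"yaw":0,"claw":0},{"offset":[0,0,0],"yaw":0,"claw":0}]'

```text
time: 8.1
ee_pos: [0.4601, -0.1833, 0.0918]
tcp_rot: [-180.0, 0.0, 162.9]
wrist_force: [0.4, -0.8, -0.4]
opening: 0.0852
grasp_force: 0.0
```

>>> servo_tool --rows '[{"offset":[0,0,-0.1],"yaw":0,"claw":0},{"offset":[0,0,-0.3],"yaw":0,"claw":0},{"offset":[0,0,-0.6],"yaw":0,"claw":0},{"offset":[0,0,-0.9],"yaw":0,"claw":0},{"offset":[0,0,-0.9],"yaw":0,"claw":0}]'

```text
time: 8.72
ee_pos: [0.4611, -0.1837, 0.1848]
tcp_rot: [-180.0, 0.3, 162.9]
wrist_force: [0.3, 0.0, -0.1]
opening: 0.0851
grasp_force: 0.0
```

```bash
python3 -c "
from h import *
go((.4923,-.3795,.183),(.4923,-.3795,.091))"
```

```text
t 8.72 [ 0.4611 -0.1837  0.1848] [-179.98    0.26  162.94] q [-21.7  -3.5  -6.   87.2  -0.   -4.7] F [ 0.32  0.05 -0.12] 0.0851 0.0
(0.4923, -0.3795, 0.183) [-0.873 -1.781  0.023]
(0.4923, -0.3795, 0.091) [-0.869 -1.78   0.943]
```

>>> servo_tool --rows '[{"offset":[-0.43,-0.89,0],"yaw":0,"claw":0},{"offset":[-0.43,-0.89,0],"yaw":0,"claw":0},{"offset":[-0.43,-0.89,0],"yaw":0,"claw":0}]'

```text
time: 9.1
ee_pos: [0.4748, -0.2828, 0.1805]
tcp_rot: [180.0, -0.1, 162.8]
wrist_force: [-0.3, 1.2, -0.3]
opening: 0.0851
grasp_force: 0.0
```

>>> servo_tool --rows '[{"offset":[-0.43,-0.89,0],"yaw":0,"claw":0},{"offset":[-0.43,-0.89,0],"yaw":0,"claw":0},{"offset":[-0.43,-0.89,0],"yaw":0,"claw":0},{"offset":[-0.43,-0.89,0],"yaw":0,"claw":0},{"offset":[-0.43,-0.89,0],"yaw":0,"claw":0}]'

```text
time: 9.72
ee_pos: [0.4901, -0.3775, 0.1821]
tcp_rot: [180.0, 0.0, 163.0]
wrist_force: [0.4, 0.6, -0.3]
opening: 0.0852
grasp_force: 0.0
```

```bash
python3 -c "
from h import *
go((.4920,-.380,.0915))"
```

```text
t 9.72 [ 0.4901 -0.3775  0.1821] [1.7999e+02 1.0000e-02 1.6300e+02] q [-37.6  13.6  12.   88.3   0.  -20.6] F [ 0.42  0.55 -0.27] 0.0852 0.0
(0.492, -0.38, 0.0915) [-0.025 -0.019  0.906]
```

>>> servo_tool --rows '[{"offset":[-0.025,-0.02,0.2],"yaw":0,"claw":0},{"offset":[-0.025,-0.02,0.4],"yaw":0,"claw":0},{"offset":[-0.025,-0.02,0.6],"yaw":0,"claw":0},{"offset":[-0.025,-0.02,0.8],"yaw":0,"claw":0},{"offset":[-0.025,-0.02,0.9],"yaw":0,"claw":0},{"offset":[-0.025,-0.02,0.9],"yaw":0,"claw":0},{"offset":[-0.025,-0.02,0.9],"yaw":0,"claw":0}]'

```text
time: 10.6
ee_pos: [0.4922, -0.3814, 0.0925]
tcp_rot: [-180.0, 0.1, 162.9]
wrist_force: [0.6, -0.7, 0.8]
opening: 0.0855
grasp_force: 0.0
```

>>> servo_tool --rows '[{"offset":[0,0,0],"yaw":0,"claw":0.1},{"offset":[0,0,0],"yaw":0,"claw":0.2},{"offset":[0,0,0],"yaw":0,"claw":0.3},{"offset":[0,0,0],"yaw":0,"claw":0.4},{"offset":[0,0,0],"yaw":0,"claw":0.5},{"offset":[0,0,0],"yaw":0,"claw":0.6},{"offset":[0,0,0],"yaw":0,"claw":0.6},{"offset":[0,0,0],"yaw":0,"claw":0.6}]' --squeeze 50

```text
time: 11.6
ee_pos: [0.4924, -0.3809, 0.0928]
tcp_rot: [180.0, 0.1, 163.0]
wrist_force: [1.2, 5.3, 5.8]
opening: 0.063
grasp_force: 54.5
```

>>> servo_tool --rows '[{"offset":[0,0,-0.05],"yaw":0,"claw":0.6},{"offset":[0,0,-0.15],"yaw":0,"claw":0.6},{"offset":[0,0,-0.25],"yaw":0,"claw":0.6},{"offset":[0,0,-0.3],"yaw":0,"claw":0.6},{"offset":[0,0,-0.3],"yaw":0,"claw":0.6},{"offset":[0,0,-0.3],"yaw":0,"claw":0.6},{"offset":[0,0,-0.3],"yaw":0,"claw":0.6}]'

```text
time: 12.48
ee_pos: [0.4917, -0.3812, 0.1214]
tcp_rot: [180.0, -0.0, 162.9]
wrist_force: [0.5, 0.0, -6.8]
opening: 0.0628
grasp_force: 56.3
```

```bash
python3 -c "
from h import *
for _ in range(4): camera('top'); print(get_obs()['wrist_force'].round(2))
go((.4920,-.380,.31),(.5537,.231,.31))"
```

```text
[-0.16  0.08 -7.19]
[ 0.83 -0.27 -7.17]
[-0.48  0.72 -6.45]
[ 0.45  0.74 -6.25]
t 12.68 [ 0.4918 -0.3813  0.1216] [ 1.7999e+02 -2.0000e-02  1.6294e+02] q [-37.8  14.3   6.1  81.8  -0.  -20.7] F [ 0.45  0.74 -6.25] 0.0627 56.3
(0.492, -0.38, 0.31) [ 0.002  0.013 -1.884]
(0.5537, 0.231, 0.31) [ 1.205  6.035 -1.883]
```

>>> servo_tool --rows '[{"offset":[0,0,-0.15],"yaw":0,"claw":0.6},{"offset":[0,0,-0.4],"yaw":0,"claw":0.6},{"offset":[0,0,-0.65],"yaw":0,"claw":0.6},{"offset":[0,0,-0.94],"yaw":0,"claw":0.6}]'

```text
time: 13.18
ee_pos: [0.4918, -0.3813, 0.2176]
tcp_rot: [-180.0, 0.0, 162.9]
wrist_force: [0.3, -0.2, -6.8]
opening: 0.063
grasp_force: 56.8
```

>>> servo_tool --rows '[{"offset":[0,0,-0.25],"yaw":0,"claw":0.6},{"offset":[0,0,-0.5],"yaw":0,"claw":0.6},{"offset":[0,0,-0.75],"yaw":0,"claw":0.6},{"offset":[0,0,-0.94],"yaw":0,"claw":0.6},{"offset":[0,0,-0.94],"yaw":0,"claw":0.6}]'

```text
time: 13.8
ee_pos: [0.4922, -0.3816, 0.3124]
tcp_rot: [-179.9, 0.2, 162.9]
wrist_force: [0.2, 0.5, -7.2]
opening: 0.0633
grasp_force: 57.1
```

>>> servo_tool --rows '[{"offset":[0.02,0.12,0],"yaw":0,"claw":0.6},{"offset":[0.07,0.36,0],"yaw":0,"claw":0.6},{"offset":[0.12,0.62,0],"yaw":0,"claw":0.6},{"offset":[0.17,0.87,0],"yaw":0,"claw":0.6}]'

```text
time: 14.3
ee_pos: [0.5009, -0.2914, 0.3088]
tcp_rot: [180.0, -0.1, 163.0]
wrist_force: [0.0, -0.6, -6.4]
opening: 0.0626
grasp_force: 57.1
```

>>> servo_tool --rows '[{"offset":[0.06,0.29,0],"yaw":0,"claw":0.6},{"offset":[0.11,0.58,0],"yaw":0,"claw":0.6},{"offset":[0.17,0.87,0],"yaw":0,"claw":0.6}]'

```text
time: 14.68
ee_pos: [0.51, -0.2032, 0.3088]
tcp_rot: [180.0, -0.1, 163.0]
wrist_force: [0.0, -0.5, -7.1]
opening: 0.0626
grasp_force: 57.2
```

>>> servo_tool --rows '[{"offset":[0.06,0.29,0],"yaw":0,"claw":0.6},{"offset":[0.11,0.58,0],"yaw":0,"claw":0.6},{"offset":[0.17,0.87,0],"yaw":0,"claw":0.6}]'

```text
time: 15.05
ee_pos: [0.5191, -0.1151, 0.3088]
tcp_rot: [180.0, -0.1, 163.0]
wrist_force: [0.5, -0.1, -6.4]
opening: 0.0631
grasp_force: 57.3
```

>>> servo_tool --rows '[{"offset":[0.06,0.29,0],"yaw":0,"claw":0.6},{"offset":[0.11,0.58,0],"yaw":0,"claw":0.6},{"offset":[0.17,0.87,0],"yaw":0,"claw":0.6}]'

```text
time: 15.42
ee_pos: [0.5283, -0.027, 0.3088]
tcp_rot: [-180.0, -0.1, 163.0]
wrist_force: [0.9, 0.5, -7.6]
opening: 0.0628
grasp_force: 57.3
```

```bash
python3 -c "
from h import *
go((.5537,.231,.31))"
```

```text
t 15.43 [ 0.5283 -0.027   0.3088] [-1.7999e+02 -8.0000e-02  1.6296e+02] q [ -2.9   3.8  15.1 101.4   0.   14.1] F [ 0.87  0.49 -7.64] 0.0628 57.3
(0.5537, 0.231, 0.31) [ 0.513  2.541 -0.011]
```

>>> servo_tool --rows '[{"offset":[0.06,0.29,0],"yaw":0,"claw":0.6},{"offset":[0.11,0.58,0],"yaw":0,"claw":0.6},{"offset":[0.17,0.86,0],"yaw":0,"claw":0.6}]'

```text
time: 15.8
ee_pos: [0.5372, 0.0601, 0.3088]
tcp_rot: [-180.0, -0.1, 163.0]
wrist_force: [0.2, 0.2, -6.8]
opening: 0.0628
grasp_force: 57.3
```

>>> servo_tool --rows '[{"offset":[0.06,0.28,0],"yaw":0,"claw":0.6},{"offset":[0.11,0.56,0],"yaw":0,"claw":0.6},{"offset":[0.17,0.84,0],"yaw":0,"claw":0.6}]'

```text
time: 16.18
ee_pos: [0.5455, 0.1452, 0.3088]
tcp_rot: [-180.0, -0.1, 163.0]
wrist_force: [-0.2, 0.0, -6.7]
opening: 0.0633
grasp_force: 57.3
```

>>> servo_tool --rows '[{"offset":[0.05,0.25,0],"yaw":0,"claw":0.6},{"offset":[0.1,0.5,0],"yaw":0,"claw":0.6},{"offset":[0.14,0.7,0],"yaw":0,"claw":0.6},{"offset":[0.16,0.8,0],"yaw":0,"claw":0.6},{"offset":[0.17,0.84,0],"yaw":0,"claw":0.6},{"offset":[0.17,0.84,0],"yaw":0,"claw":0.6},{"offset":[0.17,0.84,0],"yaw":0,"claw":0.6}]'

```text
time: 17.05
ee_pos: [0.5548, 0.2285, 0.31]
tcp_rot: [-180.0, 0.0, 162.9]
wrist_force: [0.6, -0.7, -6.0]
opening: 0.0627
grasp_force: 57.2
```

```bash
python3 -c "
from h import *
go((.5537,.231,.31),(.5537,.231,.1767))
for n in ('side','top'):
    p,d=camera(n); cv2.imwrite(f'pics/{n}1.png',p[:,:,::-1])
a=cv2.imread('pics/side1.png')[60:260,150:350];b=cv2.imread('pics/top1.png')[180:380,60:260]
cv2.imwrite('pics/c1.png',cv2.resize(np.hstack([a,b]),None,fx=2,fy=2,interpolation=2))
"
```

```text
t 17.05 [0.5548 0.2285 0.31  ] [-1.800e+02  1.000e-02  1.629e+02] q [ 22.4  14.   26.8 102.7  -0.   39.5] F [ 0.62 -0.69 -5.96] 0.0627 57.2
(0.5537, 0.231, 0.31) [ 0.018  0.021 -0.   ]
(0.5537, 0.231, 0.1767) [0.018 0.021 1.333]
```

View pics/c1.png

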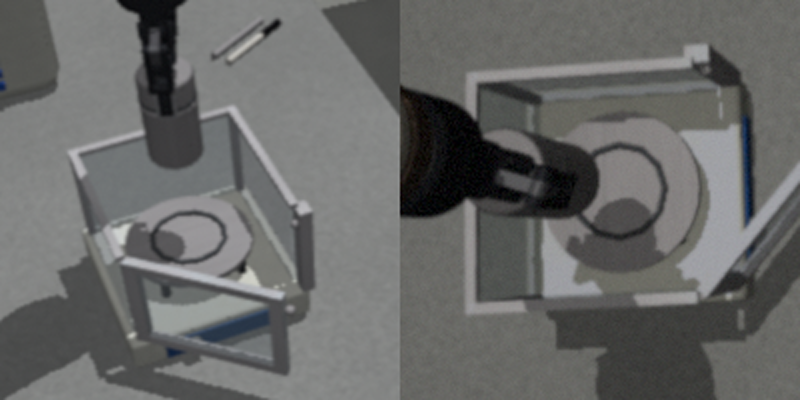

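>>> servo_tool --rows '[{"offset":[0.018,0.02,0.15],"yaw":0,"claw":0.6},{"offset":[0.018,0.02,0.3],"yaw":0,"claw":0.6},{"offset":[0.018,0.02,0.45],"yaw":0,"claw":0.6},{"offset":[0.018,0.02,0.6],"yaw":0,"claw":0.6},{"offset":[0.018,0.02,0.75],"yaw":0,"claw":0.6},{"offset":[0.018,0.02,0.85],"yaw":0,"claw":0.6},{"offset":[0.018,0.02,0.85],"yaw":0,"claw":0.6}]'

```text
time: 18.02
ee_pos: [0.5533, 0.2313, 0.224]
tcp_rot: [-180.0, -0.1, 162.9]
wrist_force: [0.1, -0.3, -5.9]
opening: 0.0629
grasp_force: 57.4
```

>>> servo_tool --rows '[{"offset":[0,0,0.1],"yaw":0,"claw":0.6},{"offset":[0,0,0.2],"yaw":0,"claw":0.6},{"offset":[0,0,0.3],"yaw":0,"claw":0.6},{"offset":[0,0,0.38],"yaw":0,"claw":0.6},{"offset":[0,0,0.4],"yaw":0,"claw":0.6},{"offset":[0,0,0.4],"yaw":0,"claw":0.6},{"offset":[0,0,0.4],"yaw":0,"claw":0.6}]'

```text
time: 18.9
ee_pos: [0.5538, 0.2316, 0.1853]
tcp_rot: [180.0, 0.0, 162.9]
wrist_force: [-0.3, -0.7, -6.1]
opening: 0.0629
grasp_force: 57.4
```

```bash
python3 -c "
from h import *
go((.5537,.231,.1767),(.5537,.231,.168))
"
```

```text
t 18.9 [0.5538 0.2316 0.1853] [1.7997e+02 3.0000e-02 1.6294e+02] q [22.7 11.   9.3 88.2 -0.  39.8] F [-0.33 -0.72 -6.13] 0.0629 57.4
(0.5537, 0.231, 0.1767) [-0.001 -0.006  0.086]
(0.5537, 0.231, 0.168) [-0.001 -0.006  0.173]
```

Lower slowly, in steps, watching the load transfer.

>>> servo_tool --rows '[{"offset":[0,0,0.02],"yaw":0,"claw":0.6},{"offset":[0,0,0.04],"yaw":0,"claw":0.6},{"offset":[0,0,0.06],"yaw":0,"claw":0.6},{"offset":[0,0,0.07],"yaw":0,"claw":0.6},{"offset":[0,0,0.08],"yaw":0,"claw":0.6},{"offset":[0,0,0.09],"yaw":0,"claw":0.6},{"offset":[0,0,0.1],"yaw":0,"claw":0.6},{"offset":[0,0,0.11],"yaw":0,"claw":0.6},{"offset":[0,0,0.12],"yaw":0,"claw":0.6},{"offset":[0,0,0.12],"yaw":0,"claw":0.6}]'

```text
time: 20.15
ee_pos: [0.5536, 0.2316, 0.1729]
tcp_rot: [180.0, 0.0, 162.9]
wrist_force: [-1.3, -0.2, -3.9]
opening: 0.0629
grasp_force: 57.6
```

>>> servo_tool --rows '[{"offset":[0,0,0.01],"yaw":0,"claw":0.6},{"offset":[0,0,0.02],"yaw":0,"claw":0.6},{"offset":[0,0,0.03],"yaw":0,"claw":0.6},{"offset":[0,0,0.04],"yaw":0,"claw":0.6},{"offset":[0,0,0.04],"yaw":0,"claw":0.6},{"offset":[0,0,0.04],"yaw":0,"claw":0.6}]'

```text
time: 20.9
ee_pos: [0.5537, 0.2316, 0.1689]
tcp_rot: [180.0, 0.0, 162.9]
wrist_force: [-0.1, 0.2, -0.6]
opening: 0.0626
grasp_force: 57.9
```

```bash
python3 -c "
from h import *
for _ in range(3): camera('top'); print(get_obs()['wrist_force'].round(2))
go()
"
```

```text
[-0.5  -0.43 -1.91]
[ 0.49 -0.68 -0.99]
[-0.69 -1.02 -1.24]
t 21.05 [0.5537 0.2316 0.1689] [1.7999e+02 1.0000e-02 1.6294e+02] q [22.7 11.   7.4 86.4  0.  39.8] F [-0.69 -1.02 -1.24] 0.0628 57.9
```

>>> servo_tool --rows '[{"offset":[0,0,0.008],"yaw":0,"claw":0.6},{"offset":[0,0,0.015],"yaw":0,"claw":0.6},{"offset":[0,0,0.015],"yaw":0,"claw":0.6},{"offset":[0,0,0.015],"yaw":0,"claw":0.6}]' --squeeze 20

```text
time: 21.55
ee_pos: [0.5536, 0.2316, 0.1673]
tcp_rot: [180.0, 0.0, 162.9]
wrist_force: [-0.8, 0.0, -0.3]
opening: 0.0631
grasp_force: 58.0
```

>>> servo_tool --rows '[{"offset":[0,0,0],"yaw":0,"claw":0.24},{"offset":[0,0,0],"yaw":0,"claw":0.22},{"offset":[0,0,0],"yaw":0,"claw":0.2},{"offset":[0,0,0],"yaw":0,"claw":0.15},{"offset":[0,0,0],"yaw":0,"claw":0.1},{"offset":[0,0,0],"yaw":0,"claw":0},{"offset":[0,0,0],"yaw":0,"claw":0},{"offset":[0,0,0],"yaw":0,"claw":0}]'

```text
time: 22.55
ee_pos: [0.5536, 0.2315, 0.1673]
tcp_rot: [-180.0, -0.0, 162.9]
wrist_force: [0.6, 0.3, 0.6]
opening: 0.0853
grasp_force: 0.0
```

>>> servo_tool --rows '[{"offset":[0,0,-0.1],"yaw":0,"claw":0},{"offset":[0,0,-0.3],"yaw":0,"claw":0},{"offset":[0,0,-0.6],"yaw":0,"claw":0},{"offset":[0,0,-0.95],"yaw":0,"claw":0},{"offset":[0,0,-0.95],"yaw":0,"claw":0}]'

```text
time: 23.18
ee_pos: [0.5544, 0.2319, 0.266]
tcp_rot: [179.8, 0.2, 162.9]
wrist_force: [0.8, -0.6, 0.1]
opening: 0.0854
grasp_force: 0.0
```

```bash
python3 -c "
from h import *
go()
R=lambda a:np.array([np.cos(np.radians(a)),np.sin(np.radians(a))])
H=np.array([.4555,.1245])
for a,s,off in((-39.7,.15,.06),(-39.7,.15,.02),(2.5,.15,.02)):
    d=R(a);n=np.array([d[1],-d[0]]);print('door pt',a,(H+d*s+n*off).round(4))
"
```

```text
t 23.18 [0.5544 0.2319 0.266 ] [179.81   0.24 162.94] q [22.7 12.2 19.6 97.1 -0.  39.8] F [ 0.83 -0.59  0.13] 0.0854 0.0
door pt -39.7 [ 0.5326 -0.0175]
door pt -39.7 [0.5581 0.0133]
door pt 2.5 [0.6062 0.1111]
```

```bash
python3 -c "
from h import *
go((.5326,-.0175,.266),(.5326,-.0175,.165))
for n in ('side','top'):
    p,d=camera(n); cv2.imwrite(f'pics/{n}2.png',p[:,:,::-1])
a=cv2.imread('pics/side2.png')[60:260,150:350];b=cv2.imread('pics/top2.png')[180:380,60:260]
cv2.imwrite('pics/c2.png',cv2.resize(np.hstack([a,b]),None,fx=2,fy=2,interpolation=2))
"
```

```text
t 23.18 [0.5544 0.2319 0.266 ] [179.81   0.24 162.94] q [22.7 12.2 19.6 97.1 -0.  39.8] F [ 0.83 -0.59  0.13] 0.0854 0.0
(0.5326, -0.0175, 0.266) [-0.524 -2.448 -0.006]
(0.5326, -0.0175, 0.165) [-0.519 -2.451  1.004]
```

View pics/c2.png

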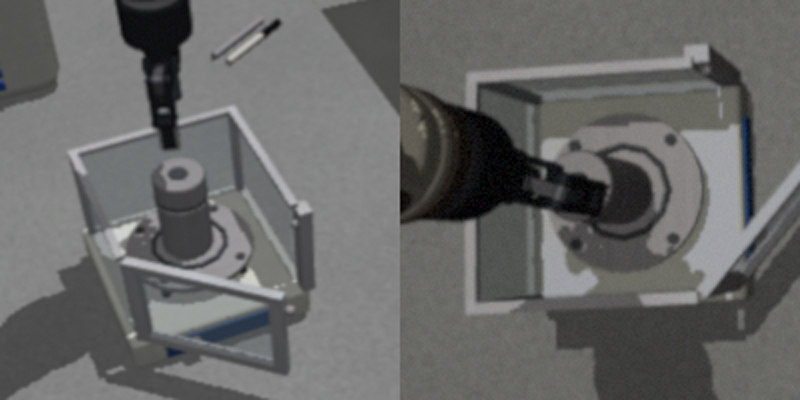

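>>> servo_tool --rows '[{"offset":[-0.06,-0.28,-0.1],"yaw":0,"claw":0},{"offset":[-0.12,-0.56,-0.1],"yaw":0,"claw":0.2},{"offset":[-0.175,-0.82,-0.1],"yaw":0,"claw":0.4}]'

```text
time: 23.65
ee_pos: [0.5458, 0.1471, 0.2711]
tcp_rot: [-179.9, -0.1, 162.9]
wrist_force: [-0.4, 0.1, -0.5]
opening: 0.0526
grasp_force: 0.0
```

>>> servo_tool --rows '[{"offset":[-0.06,-0.28,0],"yaw":0,"claw":0.6},{"offset":[-0.12,-0.56,0],"yaw":0,"claw":0.8},{"offset":[-0.175,-0.82,0],"yaw":0,"claw":1}]'

```text
time: 24.02
ee_pos: [0.5384, 0.0635, 0.2711]
tcp_rot: [-180.0, -0.1, 162.9]
wrist_force: [0.0, 0.3, -0.5]
opening: 0.0007
grasp_force: 0.0
```

>>> servo_tool --rows '[{"offset":[-0.06,-0.28,0],"yaw":0,"claw":1},{"offset":[-0.12,-0.56,0],"yaw":0,"claw":1},{"offset":[-0.175,-0.82,0],"yaw":0,"claw":1}]'

```text
time: 24.4
ee_pos: [0.5311, -0.02, 0.2711]
tcp_rot: [-180.0, -0.1, 162.9]
wrist_force: [0.5, -0.2, -0.2]
opening: -0.0
grasp_force: 0.0
```

>>> servo_tool --rows '[{"offset":[0,0,0],"yaw":0.05,"claw":1},{"offset":[0,0,0],"yaw":0.1,"claw":1},{"offset":[0,0,0],"yaw":0.15,"claw":1},{"offset":[0,0,0],"yaw":0.2,"claw":1},{"offset":[0,0,0],"yaw":0.25,"claw":1},{"offset":[0,0,0],"yaw":0.3,"claw":1},{"offset":[0,0,0],"yaw":0.35,"claw":1},{"offset":[0,0,0],"yaw":0.39,"claw":1},{"offset":[0,0,0],"yaw":0.39,"claw":1},{"offset":[0,0,0],"yaw":0.39,"claw":1}]'

```text
time: 25.65
ee_pos: [0.5314, -0.019, 0.2717]
tcp_rot: [-179.9, -0.0, 92.9]
wrist_force: [-0.5, -0.0, -0.3]
opening: -0.0002
grasp_force: 0.0
```

```bash
python3 -c "
from h import *
go((.5326,-.0175,.216),(.5326,-.0175,.165))
"
```

```text
t 25.65 [ 0.5314 -0.019   0.2717] [-179.95   -0.     92.9 ] q [-2.   3.  10.  97.1 -0.  85.1] F [-0.48 -0.03 -0.28] -0.0002 0.0
(0.5326, -0.0175, 0.216) [0.014 0.013 0.557]
(0.5326, -0.0175, 0.165) [0.014 0.013 1.067]
```

>>> servo_tool --rows '[{"offset":[0,0,0.25],"yaw":0,"claw":1},{"offset":[0,0,0.5],"yaw":0,"claw":1},{"offset":[0,0,0.75],"yaw":0,"claw":1},{"offset":[0,0,1.0],"yaw":0,"claw":1},{"offset":[0,0,1.0],"yaw":0,"claw":1},{"offset":[0,0,1.0],"yaw":0,"claw":1}]'

```text
time: 26.4
ee_pos: [0.5318, -0.019, 0.1732]
tcp_rot: [180.0, 0.0, 92.8]
wrist_force: [0.6, 0.1, 0.6]
opening: 0.0002
grasp_force: 0.0
```

```bash
python3 -c "
from h import *
H=np.array([.4555,.1245]);T=[]
for a in(-39.7,-32,-24,-16,-8,-4,-2,0,2.5):
    d=np.array([np.cos(np.radians(a)),np.sin(np.radians(a))]);T.append((*(H+d*.15+np.array([d[1],-d[0]])*.016).round(4),.17))
go(*T)
"
```

```text
t 26.4 [ 0.5318 -0.019   0.1732] [179.95   0.    92.79] q [-2.   1.6 -2.3 86.   0.  85.2] F [0.61 0.12 0.61] 0.0002 0.0
(np.float64(0.5607), np.float64(0.0164), 0.17) [0.34  0.305 0.033]
(np.float64(0.5742), np.float64(0.0314), 0.17) [0.483 0.448 0.033]
(np.float64(0.586), np.float64(0.0489), 0.17) [0.652 0.574 0.033]
(np.float64(0.5953), np.float64(0.0678), 0.17) [0.836 0.676 0.033]
(np.float64(0.6018), np.float64(0.0878), 0.17) [1.033 0.751 0.033]
(np.float64(0.604), np.float64(0.0981), 0.17) [1.135 0.778 0.033]
(np.float64(0.6049), np.float64(0.1033), 0.17) [1.186 0.789 0.033]
(np.float64(0.6055), np.float64(0.1085), 0.17) [1.238 0.798 0.033]
(np.float64(0.6061), np.float64(0.1151), 0.17) [1.304 0.807 0.033]
```

Sweep to about −8° (door ≈ 10° open), no catch yet.

>>> servo_tool --rows '[{"offset":[0.17,0.15,0],"yaw":0,"claw":1},{"offset":[0.34,0.305,0],"yaw":0,"claw":1},{"offset":[0.41,0.38,0],"yaw":0,"claw":1},{"offset":[0.48,0.45,0],"yaw":0,"claw":1},{"offset":[0.57,0.51,0],"yaw":0,"claw":1},{"offset":[0.65,0.57,0],"yaw":0,"claw":1},{"offset":[0.74,0.63,0],"yaw":0,"claw":1},{"offset":[0.84,0.68,0],"yaw":0,"claw":1},{"offset":[0.93,0.72,0],"yaw":0,"claw":1},{"offset":[0.98,0.74,0],"yaw":0,"claw":1},{"offset":[0.98,0.74,0],"yaw":0,"claw":1}]'

```text
time: 27.78
ee_pos: [0.6009, 0.0828, 0.1722]
tcp_rot: [-180.0, -0.0, 92.8]
wrist_force: [-0.6, -0.8, -0.0]
opening: -0.0001
grasp_force: 0.0
```

```bash
python3 -c "
from h import *
go((.604,.0981,.172),(.6049,.1033,.172),(.6055,.1085,.172),(.6061,.1151,.172))
p,d=camera('top'); cv2.imwrite('pics/top3.png',p[:,:,::-1])
p,d=camera('side')
cv2.imwrite('pics/c3.png',cv2.resize(p[90:270,150:350,::-1],None,fx=3,fy=3,interpolation=2))
"
```

```text
t 27.77 [0.6009 0.0828 0.1722] [-180.     -0.     92.77] q [ 7.8 11.9  8.9 87.   0.  95.1] F [-0.59 -0.76 -0.03] -0.0001 0.0
(0.604, 0.0981, 0.172) [0.152 0.038 0.002]
(0.6049, 0.1033, 0.172) [0.203 0.05  0.002]
(0.6055, 0.1085, 0.172) [0.255 0.058 0.002]
(0.6061, 0.1151, 0.172) [0.32  0.067 0.002]
```

View pics/c3.png

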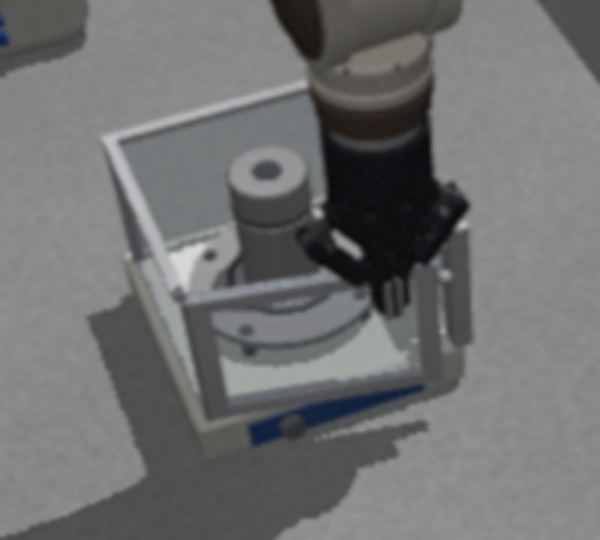

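>>> servo_tool --rows '[{"offset":[0.04,0.01,0],"yaw":0,"claw":1},{"offset":[0.08,0.02,0],"yaw":0,"claw":1},{"offset":[0.12,0.03,0],"yaw":0,"claw":1},{"offset":[0.16,0.04,0],"yaw":0,"claw":1},{"offset":[0.2,0.05,0],"yaw":0,"claw":1},{"offset":[0.2,0.05,0],"yaw":0,"claw":1}]'

```text
time: 28.62
ee_pos: [0.6049, 0.103, 0.1722]
tcp_rot: [180.0, -0.0, 92.8]
wrist_force: [0.6, 0.1, 0.5]
opening: 0.0001
grasp_force: 0.0
```

>>> servo_tool --rows '[{"offset":[0.02,0,0],"yaw":0,"claw":1},{"offset":[0.04,0,0],"yaw":0,"claw":1}]'

```text
time: 28.88
ee_pos: [0.6049, 0.1057, 0.1723]
tcp_rot: [180.0, 0.1, 92.7]
wrist_force: [1.3, -8.0, -0.7]
opening: -0.0001
grasp_force: 3.8
```

>>> servo_tool --rows '[{"offset":[0.02,0,0],"yaw":0,"claw":1},{"offset":[0.02,0,0],"yaw":0,"claw":1}]'

```text
time: 29.12
ee_pos: [0.6049, 0.108, 0.1723]
tcp_rot: [180.0, 0.1, 92.7]
wrist_force: [2.2, -3.1, -0.7]
opening: 0.0003
grasp_force: 1.9
```

```bash
python3 -c "
from h import *
go()
"
```

```text
t 29.12 [0.6049 0.108  0.1723] [1.7996e+02 6.0000e-02 9.2690e+01] q [10.1 13.  10.1 87.1 -0.1 97.5] F [ 2.2  -3.05 -0.72] 0.0003 1.9
```

>>> servo_tool --rows '[{"offset":[0.02,0,0],"yaw":0,"claw":1},{"offset":[0.02,0,0],"yaw":0,"claw":1}]'

```text
time: 29.38
ee_pos: [0.6046, 0.1106, 0.1723]
tcp_rot: [180.0, -0.0, 92.7]
wrist_force: [1.7, -2.5, -0.5]
opening: 0.0003
grasp_force: 0.7
```

>>> servo_tool --rows '[{"offset":[0.02,0,0],"yaw":0,"claw":1},{"offset":[0.02,0,0],"yaw":0,"claw":1}]'

```text
time: 29.62
ee_pos: [0.6042, 0.1131, 0.1722]
tcp_rot: [-180.0, -0.0, 92.8]
wrist_force: [0.4, -0.0, 0.3]
opening: -0.0004
grasp_force: 0.0
```

```bash
python3 -c "
from h import *
go()
for _ in range(3): camera('top'); print(get_obs()['wrist_force'].round(2))
"
```

```text
t 29.62 [0.6042 0.1131 0.1722] [-1.7998e+02 -5.0000e-02  9.2760e+01] q [10.6 13.1 10.2 87.2  0.  97.8] F [ 0.39 -0.02  0.25] -0.0004 0.0
[ 0.3  -0.69  0.16]
[ 0.1  -0.54 -0.31]
[ 0.19 -0.89  0.51]
```

>>> servo_tool --rows '[{"offset":[-0.2,0,0],"yaw":0,"claw":1},{"offset":[-0.45,0,0],"yaw":0,"claw":1},{"offset":[-0.75,0,0],"yaw":0,"claw":1},{"offset":[-0.75,0,-0.3],"yaw":0,"claw":1},{"offset":[-0.75,0,-0.6],"yaw":0,"claw":1},{"offset":[-0.75,0,-0.9],"yaw":0,"claw":1}]'

```text
time: 30.52
ee_pos: [0.6078, 0.0365, 0.2633]
tcp_rot: [-180.0, -0.0, 92.7]
wrist_force: [0.4, -0.8, 0.0]
opening: -0.0002
grasp_force: 0.0
```

>>> servo_tool --rows '[{"offset":[-0.3,-0.3,0],"yaw":0,"claw":1},{"offset":[-0.6,-0.6,0],"yaw":0,"claw":1},{"offset":[-0.9,-0.9,0],"yaw":0,"claw":1},{"offset":[-0.9,-0.9,0],"yaw":0,"claw":1}]'

```text
time: 31.02
ee_pos: [0.5209, -0.0589, 0.2632]
tcp_rot: [179.9, 0.0, 92.6]
wrist_force: [0.0, 0.4, -0.2]
opening: 0.0002
grasp_force: 0.0
```

```bash
python3 -c "
from h import *
go()
q,_=camera('side');p,d=camera('top');P=cloud('top',d)
cv2.imwrite('pics/c4.png',cv2.resize(np.hstack([q[60:470,140:460,::-1],p[60:470,80:520,::-1]]),(780,420)))
m=(abs(P[...,2]-.178)<.006);m[:, :205]=0;m[:,250:]=0;m[:220]=0;m[325:]=0
v,u=np.nonzero(m);x=ray('top',np.c_[u,v],np.full(len(u),.177))[:,:2];c=x.mean(0);dd=np.linalg.svd(x-c,full_matrices=0)[2][0];print(len(u),c,np.degrees(np.arctan2(dd[1],dd[0])))
"
```

```text
t 31.02 [ 0.5209 -0.0589  0.2632] [1.7994e+02 3.0000e-02 9.2570e+01] q [-6.4  1.6  7.6 96.  -0.  81. ] F [ 0.01  0.44 -0.22] 0.0002 0.0Traceback (most recent call last):
  File "<string>", line 7, in <module>
    v,u=np.nonzero(m);x=ray('top',np.c_[u,v],np.full(len(u),.177))[:,:2];c=x.mean(0);dd=np.linalg.svd(x-c,full_matrices=0)[2][0];print(len(u),c,np.degrees(np.arctan2(dd[1],dd[0])))
                        ~~~^^^^^^^^^^^^^^^^^^^^^^^^^^^^^^^^^^^^^^^
  File "h.py", line 11, in ray
    w=cv2.undistortPoints(np.array(uv,float).reshape(-1,1,2),K,i['dist']).reshape(-1,2)
      ~~~~~~~~~~~~~~~~~~~^^^^^^^^^^^^^^^^^^^^^^^^^^^^^^^^^^^^^^^^^^^^^^^^
cv2.error: OpenCV(4.12.0) /io/opencv/modules/calib3d/src/undistort.dispatch.cpp:347: error: (-215:Assertion failed) CV_IS_MAT(_src) && CV_IS_MAT(_dst) && (_src->rows == 1 || _src->cols == 1) && (_dst->rows == 1 || _dst->cols == 1) && _src->cols + _src->rows - 1 == _dst->rows + _dst->cols - 1 && (CV_MAT_TYPE(_src->type) == CV_32FC2 || CV_MAT_TYPE(_src->type) == CV_64FC2) && (CV_MAT_TYPE(_dst->type) == CV_32FC2 || CV_MAT_TYPE(_dst->type) == CV_64FC2) in function 'cvUndistortPointsInternal'
```

View pics/c4.png

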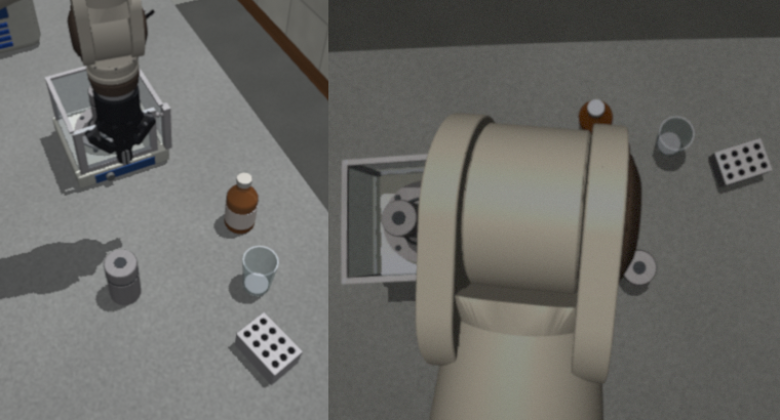

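>>> servo_tool --rows '[{"offset":[-0.35,-0.35,0],"yaw":0,"claw":1},{"offset":[-0.7,-0.7,0],"yaw":0,"claw":1},{"offset":[-0.9,-0.98,0],"yaw":0,"claw":1},{"offset":[-0.9,-0.98,0],"yaw":0,"claw":1}]'

```text
time: 31.62
ee_pos: [0.4282, -0.1519, 0.2626]
tcp_rot: [180.0, 0.0, 92.6]
wrist_force: [1.0, -0.6, 0.1]
opening: 0.0001
grasp_force: 0.0
```

>>> servo_tool --rows '[{"offset":[-0.35,-0.3,0],"yaw":0,"claw":1},{"offset":[-0.7,-0.5,0],"yaw":0,"claw":1},{"offset":[-0.98,-0.6,0],"yaw":0,"claw":1},{"offset":[-0.98,-0.6,0],"yaw":0,"claw":1}]'

```text
time: 32.12
ee_pos: [0.3741, -0.2528, 0.2619]
tcp_rot: [-180.0, -0.0, 92.7]
wrist_force: [0.4, 0.2, 1.3]
opening: -0.0001
grasp_force: 0.0
```

```bash
python3 -c "
from h import *
go()
q,_=camera('side');p,d=camera('top');P=cloud('top',d)
cv2.imwrite('pics/c5.png',np.hstack([cv2.resize(q[90:290,150:350,::-1],(400,400)),cv2.resize(p[180:380,60:260,::-1],(400,400))]))
m=(abs(P[...,2]-.178)<.006);m[:, :205]=0;m[:,250:]=0;m[:222]=0;m[320:]=0
v,u=np.nonzero(m);print(len(u))
x=ray('top',np.c_[u,v],np.full(len(u),.177))[:,:2];c=x.mean(0);dd=np.linalg.svd(x-c,full_matrices=0)[2][0];print(c,np.degrees(np.arctan2(dd[1],dd[0])))
"
```

```text
t 32.12 [ 0.3741 -0.2528  0.2619] [-1.7998e+02 -2.0000e-02  9.2660e+01] q [-34.1  -8.2  -1.8  96.4   0.   53.3] F [0.36 0.19 1.33] -0.0001 0.0
715
[0.55505433 0.12619028] -177.76597079561182
```

View pics/c5.png

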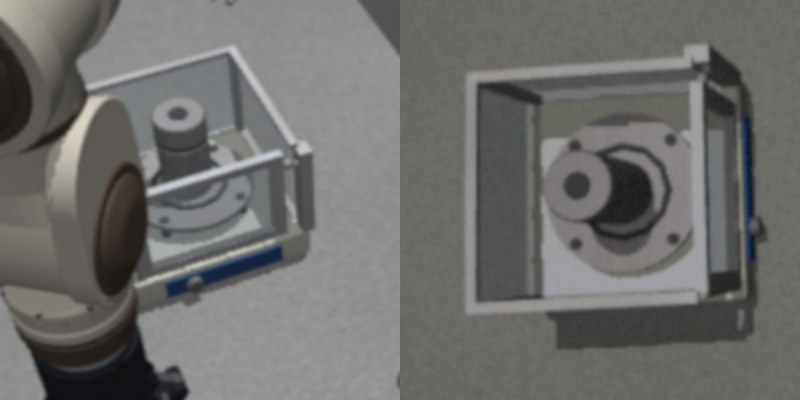

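The last picture shows the door frame running parallel to the guard at right crop x≈700, at 2.2° against the walls' 2.2–2.9°, so it is seated. The jar stands upright inside the ring (right crop 580,185). Handing in.

```bash
python3 -c "
from workcell import *
print(job_done())"
```

```text
the job is handed in; nothing more can be done
None
```

The loaded jar (about 6.8 N, against about 3 N for the empty one) stands upright inside the ring, the door is snapped shut, the empty jar is back on the bench, and the job was handed in at about 32 s of the 72 s allowed.

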